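# Sort the stone-graining kit back into its trays

## Robot

A 7-joint arm with a two-finger parallel gripper is mounted at the origin on the work surface. World frame = base frame: x ahead of the robot, y to its left, z up, the work surface at z = 0. Lengths are in m, angles in rad, forces in N, time in s.
With the tool pointing down it reaches from about 0.425 to 0.875 m from the base axis. Payload 4.7 kg.
Tool frame: the origin (TCP) lies where the fingers leave the gripper's body, on its centre line; the fingertips stand 70 mm ahead of it and the grasp point (between the pads) lies 51 mm ahead of it; z points along the fingers, y is the line along which they close (so a half turn about z gives the same grasp; the last joint's range is limited). The gripper opens to 87 mm and grips with 3 to 60 N. Pads are 19 mm wide; open, the fingers measure 117 mm over their backs; the gripper's body (75 mm by 190 mm) begins 51 mm behind the grasp point.
Start: joints at [-1.3, 0.321, -0.07, 1.45, 0.023, 1.371, -0.057], TCP at [0.165, 0.629, 0.292] pointing down, gripper open.
Joint ranges: [-2.86, 2.86], [-0.3, 2.09], [-1.38, 1.24], [0.06, 2.45], [-1.56, 4.7], [0.09, 2.05], [-2.69, 2.69]. Speed limits (rad/s): [2.57, 2.57, 3.14, 3.14, 3.14, 3.14, 3.14].

## Interface

Orientations are given as a rotation vector (axis times angle).
In Python, from bench import ctrl gives the robot as it stands.
- The arm moves only by the tool drive_tool, never from a script. Its argument "motion" is a list of rows, each a list of 3 entries, a list of its own where there are three numbers: the shift along the tool's x, y, z in cm, then the turn, a rotation vector about the tool's x, y, z in degrees, then the opening, from -1 (shut) to 1 (fully open). In form: [[[x, y, z], [ax, ay, az], claw], ...]. A call has 1 to 12 rows; each row shifts and turns the commanded pose from where the row before left it, along the tool's axes as they then stand; what a row does not reach is not made up. A row lasts 1/8 s, in which the tool goes at most 62.5 mm and 10.7 degrees, less where a joint would pass 70% of its speed; a pose out of reach is approached as far as the arm can. A call with a gripper value outside its range is refused whole. The fingers move at their own pace and stop on an object; "force" is the grip in N (left out, the last holds). Time passes only in rows, so rows that do not move let the fingers close. It gives the time, the measured TCP pose, the force, the opening and the grip force at its end, in the units of the state.
- ctrl.get_state(): the state, without advancing time (a new reading comes with each control period).
- ctrl.get_image(name): name is "scene" or "top" or "wrist"; returns the picture (400x640x3 uint8, red, green, blue); there is no depth.
- ctrl.calibration(name): a dict with "K" (3x3 intrinsics, pixels), "origin" and "attitude" of the camera in the world; the wrist camera has in their place "tool_from_camera" (4x4, takes a point from camera to tool coordinates, whose origin is the TCP and whose axes are the flange's). Camera axes: x right, y up, looking along -z (the intrinsics and any distortion apply to the point x, -y, -z); pixel columns grow to the right and rows downward; lengths in m; the calibration is good to about 2 mm. A picture is of the moment at which its call begins: read the wrist's pose just before it. calibration takes no time and is no camera call.
- ctrl.close_job(): hands the job in; it is judged then, once.
The state is a dict: "time": time; "joint_positions": joint angles; "qd": joint speeds; "joint_torque": joint torques, N m; "position": TCP position; "tool_rot": TCP orientation; "ft_force": force on the tool from outside, world axes, zero at the start; "torque": the same for the moment, N m; "grip_width": opening from 0.0 (shut) to 1.0 (fully open); "grip_force": force on a finger pad.
Only numpy, scipy, OpenCV 4.12 (cv2) and the standard library are available. Lean on these libraries where they do the work, as an engineer would, in place of code of your own. Each camera call takes 0.05 s, during which the arm holds its last target. There are 200 camera calls.

## Task

The stone has been grained: put the five pieces of kit away, setting each down gently (not dropping it) and leaving it released, upright or flat in its place. The fat grit bottle goes in the large square bay and the slim grit bottle in the small square bay of the stepped steel tray; the broad rubbing block goes in the wide slot and the narrow rubbing block in the narrow slot of the rectangular steel tray, lying flat along the slots; the hand muller stands in the round steel dish. Do not tip or push aside the glass beaker.

Things in the scene. Friction and masses are not known exactly. Their poses are not given: they have to be found in the camera images.
- fat_bottle: Fat grey plastic grit bottle with white label and wooden-brown cap, upright and rigid, about 0.3 kg. Body diameter 56 mm, straight from the bottom up to 60; shoulder 60 to 70; neck diameter 36; cap diameter 40 from 72 to the top at 88. Origin: centre of the underside, z up.
- slim_bottle: Slim grey plastic grit bottle with white label and wooden-brown cap, upright and rigid, about 0.15 kg. Body diameter 36 mm, straight from the bottom up to 66; shoulder 66 to 76; neck diameter 22; cap diameter 26 from 76 to the top at 92. Origin: centre of the underside, z up.
- broad_block: Broad grey rubbing block, plain stone bar 100 mm long (own x) by 56 wide (own y) by 36 high (z), about 0.44 kg, lying flat. Origin: centre of the underside.
- narrow_block: Narrow grey rubbing block, plain stone bar 100 mm long (own x) by 24 wide (own y) by 36 high (z), about 0.19 kg, lying flat. Origin: centre of the underside.
- muller: Hand muller: steel disc of diameter 76 mm and 18 thick with an upright black round handle of diameter 28 on its middle, from 18 to the top at 88; about 0.55 kg. Origin: centre of the underside, z up.
- caddy: Fixed shallow stepped steel tray for bottles: two square bays of unequal size joined side by side along own y, 154 mm over all in y. Large bay 82 x 82 inside (90 outside in x), centred at x = 0, y = -32; small bay 60 x 60 inside (68 outside in x), centred at x = 0, y = +43. Floor 4 thick, walls 4 thick and rising to 14 above the table. Origin: centre of the underside (middle of the overall length), on the table.
- block_tray: Fixed shallow rectangular steel tray for rubbing blocks, 130 mm (own x) by 144 (own y) outside. A wall along x parts it in two slots that run along x: wide slot 122 (x) by 82 (y) inside, centred at x = 0, y = -27; narrow slot 122 (x) by 50 (y) inside, centred at x = 0, y = +43. Floor 4 thick, walls 4 thick and rising to 14 above the table. Origin: centre of the underside, on the table.
- dish: Fixed round shallow steel dish, outer diameter 112 mm, inner diameter 104, floor 4 thick, rim rising to 14 above the table. Origin: centre of the underside, on the table.
- beaker: Loose empty glass beaker, diameter 56, 72 high, standing among the things; to be left alone. Origin: centre of the underside. (All sizes here are in mm. Everything else near the work is low: a small flat stone chip 12 high lies on the other side among the things.)
There are look-alikes about, which are no part of the job. Leave any green or yellow look-alike of the broad_block alone.

How it is judged:
By the outcome, as a careful person would: the job done as asked, in the order asked, and still so for the second after the job is handed in, with the robot touching nothing.
It also fails if it takes over 131 s, if anything falls off the work surface, if the arm or the gripper's body presses on something with over 40 N, if the wrist force passes 120 N, or if a joint passes its speed limit or range.

## Working session

There is one attempt and no reset: what is moved stays moved. The work goes in short steps, Python scripts to look and compute and a tool call to move; the robot and the scene stay as the last step left them, time stands still between calls to the robot, and variables do not carry over. Pictures are saved under pics/ and viewed, at most 14 in all, crops included, and the job is handed in when it is done.

Besides the shell and the picture viewer there is one more tool, called after "Call:" as a command line: name --argument value ..., lists and objects as JSON in quotes. drive_tool: Moves the arm, as the interface text tells. Its arguments: {"type":"object","properties":{"motion":{"type":"array","items":{"type":"array"}},"force":{"type":"number"}},"required":["motion"]}

```bash
mkdir -p pics; ls
python3 - <<'E'
from bench import ctrl
import cv2,json
s=ctrl.get_state();print({k:s[k] for k in('time','position','tool_rot','grip_width')})
for n in('top','scene'):
    cv2.imwrite(f'pics/{n}0.png',ctrl.get_image(n)[:,:,::-1]);print(n,ctrl.calibration(n))
print(ctrl.calibration('wrist'))
E
```

```text
pics
{'time': 0.0, 'position': array([0.16501651, 0.62827114, 0.29115674]), 'tool_rot': array([-4.02180071e-01, -3.11562574e+00,  3.02602885e-03]), 'grip_width': 1.0018887826266065}
top {'K': array([[472.01855783,   0.        , 324.76075486],
       [  0.        , 472.01855783, 199.03972414],
       [  0.        ,   0.        ,   1.        ]]), 'origin': array([0.44570703, 0.01394721, 1.15975836]), 'attitude': array([ 0.03453986, -0.04297802, -1.55451629])}
scene {'K': array([[372.38353757,   0.        , 311.43084733],
       [  0.        , 372.38353757, 200.20200359],
       [  0.        ,   0.        ,   1.        ]]), 'origin': array([ 0.99967858, -0.31738799,  0.79556055]), 'attitude': array([0.61032765, 0.35204575, 0.97430335])}
{'K': array([[309.09570596,   0.        , 311.49761985],
       [  0.        , 309.09570596, 194.34955419],
       [  0.        ,   0.        ,   1.        ]]), 'tool_from_camera': array([[-2.39339551e-04,  9.55557339e-01,  2.94805216e-01,
         8.27851525e-02],
       [ 9.99999940e-01,  3.02826858e-04, -1.69701508e-04,
         1.02623248e-05],
       [-2.51434458e-04,  2.94805158e-01, -9.55557353e-01,
        -9.33317656e-02],
       [ 0.00000000e+00,  0.00000000e+00,  0.00000000e+00,
         1.00000000e+00]])}
```

View pics/top0.png

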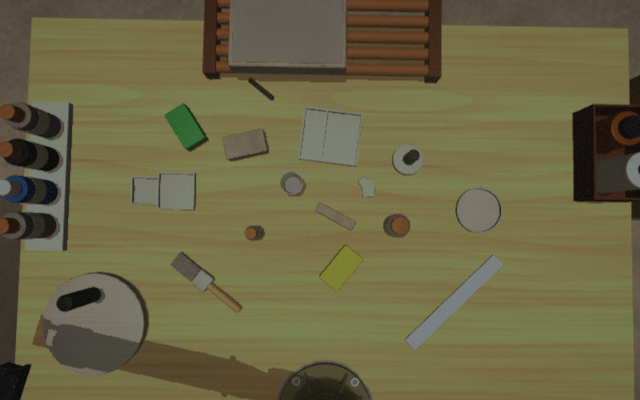

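View pics/scene0.png

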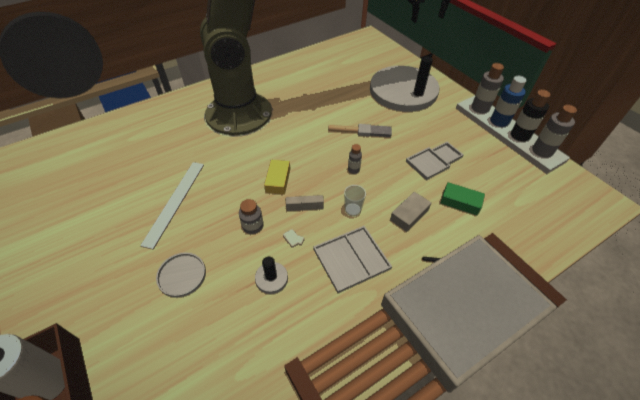

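The top view shows:
- Kit: fat bottle (398,226), slim bottle (253,233), grey broad block (245,144), narrow block (336,216), muller (408,159).
- Places: dish (478,210), block tray (331,137), caddy (164,191).
- Leave alone: beaker (292,184), chip (367,187).

Broad-block candidates are green (185,127), yellow (341,267) and grey (245,144). The grey one fits. I'll measure it and confirm it in a crop.

```bash
cat > h.py <<'E'
import numpy as np,cv2
from bench import ctrl
from scipy.spatial.transform import Rotation as R
def cam(n,st=None):
    c=ctrl.calibration(n)
    if n=='wrist':
        T=c['tool_from_camera'];st=st or ctrl.get_state();Rt=R.from_rotvec(st['tool_rot']).as_matrix()
        return c['K'],st['position']+Rt@T[:3,3],Rt@T[:3,:3]
    return c['K'],c['origin'],R.from_rotvec(c['attitude']).as_matrix()
def ray(n,uv,z,st=None):
    K,o,A=cam(n,st);uv=np.atleast_2d(np.float64(uv))
    d=np.c_[(uv[:,0]-K[0,2])/K[0,0],-(uv[:,1]-K[1,2])/K[1,1],-np.ones(len(uv))]@A.T
    return o+d*((z-o[2])/d[:,2])[:,None]
def proj(n,p,st=None):
    K,o,A=cam(n,st);q=(np.atleast_2d(p)-o)@A
    return np.c_[K[0,2]+K[0,0]*q[:,0]/-q[:,2],K[1,2]+K[1,1]*q[:,1]/q[:,2]]
def comps(m,a0,a1):
    cs,_=cv2.findContours(np.uint8(m),cv2.RETR_EXTERNAL,cv2.CHAIN_APPROX_NONE)
    return [c[:,0] for c in cs if a0<cv2.contourArea(c)<a1]
def rect(n,c,z,st=None):
    p=ray(n,c,z,st)[:,:2];(x,y),(w,h),a=cv2.minAreaRect(np.float32(p*1000))
    if w<h:w,h,a=h,w,a+90
    return np.round([x,y,w,h,(a+90)%180-90],1)
E
python3 - <<'E'
from h import *
im=cv2.imread('pics/top0.png');print('base',proj('top',[0,0,0]))
hsv=cv2.cvtColor(im,cv2.COLOR_BGR2HSV)
for (u,v) in [(398,226),(253,233),(245,144),(336,216),(408,159),(478,210),(331,137),(164,191),(292,184),(300,250),(401,165),(310,120)]: print((u,v),hsv[v,u],end=' ')
print()
m=hsv[:,:,1]<75
m=cv2.morphologyEx(np.uint8(m),cv2.MORPH_OPEN,np.ones((2,2)))
cv2.imwrite('pics/m.png',cv2.resize(m[90:260,120:520]*255,None,fx=2,fy=2))
for c in comps(m,80,6000):
    ct=c.mean(0)
    if 110<ct[0]<510 and 90<ct[1]<260: print(ct.round(),'z0.014',rect('top',c,.014),'z.036',rect('top',c,.036))
m=(hsv[:,:,0]<13)&(hsv[:,:,1]>90)
for c in comps(m,20,600):
    ct=c.mean(0)
    if 110<ct[0]<510 and 90<ct[1]<260: print('cap',ct.round(),rect('top',c,.090))
cv2.imwrite('pics/crop.png',cv2.resize(im[90:290,120:520],None,fx=2,fy=2,interpolation=2))
E
```

```text
base [[324.84841387 407.81743419]]
(398, 226) [ 14 154 114] (253, 233) [ 14 156 119] (245, 144) [ 21  65 110] (336, 216) [ 21  68 109] (408, 159) [ 28 111  39] (478, 210) [ 25  37 123] (331, 137) [ 41  28 129] (164, 191) [ 24  33 125] (292, 184) [ 20  21 110] (300, 250) [ 23 112 123] (401, 165) [ 40  30 129] (310, 120) [ 34  33 125] 
[393. 227.] z0.014 [ 437.8 -159.8   55.    38.8    8.6] z.036 [ 437.9 -156.5   54.    38.1    8.6]
[336. 217.] z0.014 [459.5 -19.9  99.6  23.1  61.9] z.036 [459.2 -19.3  97.7  22.7  61.9]
[480. 211.] z0.014 [ 480.8 -369.7  112.3  109.5  -89.1] z.036 [ 480.1 -362.4  110.2  107.3  -89.1]
[368. 188.] z0.014 [532.2 -92.9  46.4  36.6   0.6] z.036 [530.6 -90.9  45.5  35.9   0.6]
[165. 191.] z0.014 [514.6 400.1 157.6  90.  -89.1] z.036 [513.2 392.7 154.6  88.3 -89.1]
[292. 183.] z0.014 [540.3  89.8  58.6  56.    1. ] z.036 [538.5  88.3  57.5  54.9   1. ]
[409. 160.] z0.014 [ 601.3 -196.    73.7   73.5    0.9] z.036 [ 598.3 -192.    72.3   72.1    0.9]
[246. 145.] z0.014 [630.2 202.9 101.8  59.  -76.4] z.036 [626.7 199.3  99.8  57.9 -76.4]
[331. 137.] z0.014 [655.5  -5.2 145.4 132.5  83.7] z.036 [651.4  -4.8 142.6 129.9  83.7]
```

View pics/crop.png

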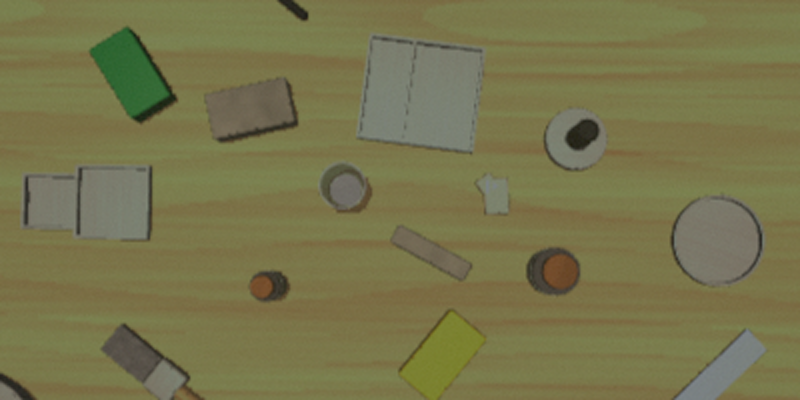

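The crop confirms the grey block at (245,144) in full-image pixels; the other two are plainly green and yellow. Next I'll work out the cap positions and add a move helper.

```bash
cat >> h.py <<'E'
def yaw(st):
    return np.degrees(np.arctan2(*R.from_rotvec(st['tool_rot']).as_matrix()[1::-1,1]))
def go(x,y,z,cl=None,st=None):
    """tool shift (cm) from now to TCP x,y,z (m) in the present axes; turn about tool z to bring the closing axis to cl deg"""
    st=st or ctrl.get_state();Rt=R.from_rotvec(st['tool_rot']).as_matrix()
    print('at',st['position'].round(4),'yaw',yaw(st).round(1),'t',round(st['time'],1),'shift cm',(Rt.T@(np.array([x,y,z])-st['position'])*100).round(2),
      'turn',None if cl is None else round(float((yaw(st)-cl+90)%180-90),1),'tilt',np.degrees(np.arccos(-Rt[2,2])).round(2))
E
python3 - <<'E'
from h import *
im=cv2.imread('pics/top0.png');hsv=cv2.cvtColor(im,cv2.COLOR_BGR2HSV)
m=(hsv[:,:,0]<17)&(hsv[:,:,1]>125)&(hsv[:,:,2]>70)
for c in comps(m,20,600):
    ct=c.mean(0)
    if 110<ct[0]<510 and 90<ct[1]<260: print('cap',ct.round(),rect('top',c,.090))
go(.48,.25,.25);go(.44,-.155,.25)
E
```

```text
cap [250. 233.] [419.2 175.1  24.9  22.5 -89.1]
cap [400. 225.] [ 442.6 -161.6   38.6   36.2  -89.1]
at [0.165  0.6283 0.2912] yaw 75.3 t 0.1 shift cm [-40.07 -28.58   4.18] turn None tilt 0.1
at [0.165  0.6283 0.2912] yaw 75.3 t 0.1 shift cm [-46.49 -68.77   4.25] turn None tilt 0.1
```

Call:
drive_tool --motion '[[[-4,-2.86,0.42],[0,0,0],1],[[-4,-2.86,0.42],[0,0,0],1],[[-4,-2.86,0.42],[0,0,0],1],[[-4,-2.86,0.42],[0,0,0],1],[[-4,-2.86,0.42],[0,0,0],1],[[-4,-2.86,0.42],[0,0,0],1],[[-4,-2.86,0.42],[0,0,0],1],[[-4,-2.86,0.42],[0,0,0],1],[[-4,-2.86,0.42],[0,0,0],1],[[-4,-2.86,0.42],[0,0,0],1],[[0,0,0],[0,0,0],1]]' --force 20

```text
time: 1.48
position: [0.4817, 0.2458, 0.2497]
tool_rot: [0.415, 3.114, -0.004]
ft_force: [-0.5, 0.0, -0.2]
grip_width: 1.0
grip_force: 0.0
```

Call:
drive_tool --motion '[[[-0.64,-4.0,0],[0,0,0],1],[[-0.64,-4.0,0],[0,0,0],1],[[-0.64,-4.0,0],[0,0,0],1],[[-0.64,-4.0,0],[0,0,0],1],[[-0.64,-4.0,0],[0,0,0],1],[[-0.64,-4.0,0],[0,0,0],1],[[-0.64,-4.0,0],[0,0,0],1],[[-0.64,-4.0,0],[0,0,0],1],[[-0.64,-4.0,0],[0,0,0],1],[[-0.64,-4.0,0],[0,0,0],1],[[0,0,0],[0,0,0],1]]'

```text
time: 2.85
position: [0.4391, -0.1549, 0.2504]
tool_rot: [0.41, 3.114, -0.0]
ft_force: [0.1, 1.0, 1.1]
grip_width: 1.001
grip_force: 0.0
```

Run:
```python
from h import *
st=ctrl.get_state();im=ctrl.get_image('wrist')[:,:,::-1];cv2.imwrite('pics/w1.png',im)
print('cap seen at',proj('wrist',[.4426,-.1616,.088],st).round())
hsv=cv2.cvtColor(np.ascontiguousarray(im),cv2.COLOR_BGR2HSV)
m=(hsv[:,:,0]<17)&(hsv[:,:,1]>125)&(hsv[:,:,2]>70)
for c in comps(m,100,20000): print(c.mean(0).round(),rect('wrist',c,.088,st))
go(.4426,-.1616,.098,st=st)
```

```text
cap seen at [[305. 204.]]
[304. 202.] [ 440.6 -162.9   38.7   38.4  -15. ]
at [ 0.4391 -0.1549  0.2504] yaw 75.0 t 2.9 shift cm [-0.51 -0.56 15.24] turn None tilt 0.02
```

View pics/w1.png

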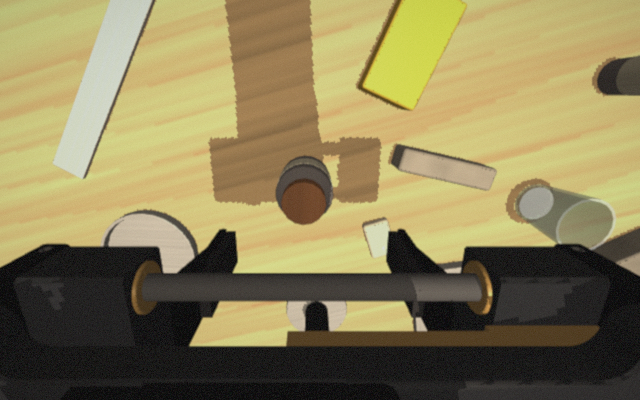

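The wrist view shows the fat bottle's cap at (304,202), measured within 2 mm of the top-view position. The fingers straddle clear space there, so I'm descending.

Call:
drive_tool --motion '[[[-0.4,-0.6,2.2],[0,0,0],1],[[0,0,3],[0,0,0],1],[[0,0,3],[0,0,0],1],[[0,0,3],[0,0,0],1],[[0,0,2],[0,0,0],1],[[0,0,2],[0,0,0],1],[[0,0,0],[0,0,0],1],[[0,0,0],[0,0,0],0],[[0,0,0],[0,0,0],-1],[[0,0,0],[0,0,0],-1],[[0,0,0],[0,0,0],-1],[[0,0,0],[0,0,0],-1]]' --force 20

```text
time: 4.4
position: [0.4423, -0.1602, 0.0988]
tool_rot: [0.403, 3.115, -0.001]
ft_force: [-1.4, -1.8, 4.7]
grip_width: 0.636
grip_force: 20.0
```

Call:
drive_tool --motion '[[[0,0,0],[0,0,0],-1],[[0,0,0],[0,0,0],-1],[[0,0,-1],[0,0,0],-1],[[0,0,-3],[0,0,0],-1],[[0,0,-3],[0,0,0],-1],[[0,0,-3],[0,0,0],-1],[[0,0,-3],[0,0,0],-1],[[0,0,-1],[0,0,0],-1],[[0,0,0],[0,0,0],-1]]'

```text
time: 5.52
position: [0.442, -0.1591, 0.2381]
tool_rot: [0.402, 3.116, 0.001]
ft_force: [-1.4, -0.3, -3.1]
grip_width: 0.634
grip_force: 20.0
```

Run:
```python
from h import *
im=cv2.imread('pics/top0.png')
# caddy centre check with scene view
for n in('top','scene'):
    im=cv2.imread(f'pics/{n}0.png');hsv=cv2.cvtColor(im,cv2.COLOR_BGR2HSV)
    m=cv2.morphologyEx(np.uint8(hsv[:,:,1]<75),cv2.MORPH_OPEN,np.ones((2,2)))
    t=[proj(n,p)[0] for p in([.514,.40,.01],[.655,-.005,.01],[.48,-.37,.01])]
    for c in comps(m,200,9000):
        if min(np.linalg.norm(c.mean(0)-q) for q in t)<25: print(n,c.mean(0).round(),rect(n,c,.012))
a=np.radians(.9)
cx,cy=.5146,.400
L=(cx+.032*np.sin(a),cy-.032*np.cos(a));print('large',L)
go(L[0],L[1],.23)
```

```text
top [480. 211.] [ 480.8 -370.4  112.5  109.6  -89.1]
top [165. 191.] [514.7 400.8 157.9  90.2 -89.1]
top [331. 137.] [655.8  -5.2 145.6 132.7  83.7]
scene [181. 276.] [ 489.3 -367.1  116.3  112.    24.5]
scene [352. 259.] [663.5  -3.5 148.2 135.9  83.8]
scene [436. 160.] [525.1 399.6 166.6  97.1  90. ]
large (np.float64(0.5151026341539782), np.float64(0.36800394776058687))
at [ 0.442  -0.1591  0.2381] yaw 75.3 t 5.5 shift cm [ 6.29 52.84  0.85] turn None tilt 0.04
```

Call:
drive_tool --motion '[[[0.48,2,0],[0,0,0],-1],[[0.48,4,0],[0,0,0],-1],[[0.48,4.5,0],[0,0,0],-1],[[0.48,4.5,0],[0,0,0],-1],[[0.48,4.5,0],[0,0,0],-1],[[0.48,4.5,0],[0,0,0],-1],[[0.48,4.5,0],[0,0,0],-1],[[0.48,4.5,0],[0,0,0],-1],[[0.48,4.5,0],[0,0,0],-1],[[0.48,4.5,0],[0,0,0],-1],[[0.48,4.5,0],[0,0,0],-1],[[0.48,4,0],[0,0,0],-1]]'

```text
time: 7.02
position: [0.5137, 0.3449, 0.2355]
tool_rot: [-0.401, -3.113, 0.004]
ft_force: [0.7, -0.9, -3.1]
grip_width: 0.639
grip_force: 20.0
```

Call:
drive_tool --motion '[[[0.5,2.4,0],[0,0,0],-1],[[0,0,0],[0,0,0],-1],[[0,0,0],[0,0,0],-1]]'

```text
time: 7.4
position: [0.5156, 0.3666, 0.2365]
tool_rot: [-0.403, -3.114, 0.005]
ft_force: [-0.1, 0.1, -2.1]
grip_width: 0.64
grip_force: 20.0
```

Run:
```python
from h import *
st=ctrl.get_state();im=ctrl.get_image('wrist')[:,:,::-1];cv2.imwrite('pics/w2.png',im)
a=np.radians(.9)
P=[[.5147+q[0],.4005+q[1],.014] for q in([.045,-.077],[-.045,-.077],[-.034,.077],[.034,.077])]
print(proj('wrist',P,st).round().tolist())
go(.515,.368,.105,st=st)
```

```text
[[285.0, 228.0], [260.0, 150.0], [411.0, 121.0], [421.0, 185.0]]
at [0.5156 0.3666 0.2365] yaw 75.2 t 7.4 shift cm [ 0.08  0.16 13.15] turn None tilt 0.2
```

View pics/w2.png

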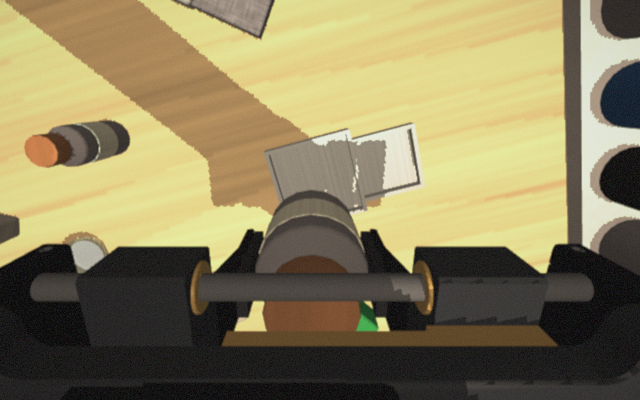

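The caddy corners appear at (265,150), (411,124) and (421,187), within about 5 px of prediction, so its pose is good. I'm lowering the fat bottle into the large bay.

Call:
drive_tool --motion '[[[0.1,0.15,2],[0,0,0],-1],[[0,0,3],[0,0,0],-1],[[0,0,3],[0,0,0],-1],[[0,0,3],[0,0,0],-1],[[0,0,1],[0,0,0],-1],[[0,0,0.7],[0,0,0],-1],[[0,0,0.2],[0,0,0],-1],[[0,0,0],[0,0,0],-1],[[0,0,0],[0,0,0],-1]]'

```text
time: 8.57
position: [0.5157, 0.3701, 0.1102]
tool_rot: [0.402, 3.115, 0.002]
ft_force: [0.7, -0.4, -1.1]
grip_width: 0.634
grip_force: 20.0
```

Call:
drive_tool --motion '[[[0,0,0.2],[0,0,0],-1],[[0,0,0.1],[0,0,0],-1],[[0,0,0.1],[0,0,0],-1],[[0,0,0],[0,0,0],-1],[[0,0,0],[0,0,0],-1]]'

```text
time: 9.2
position: [0.5153, 0.3698, 0.1053]
tool_rot: [0.402, 3.116, 0.0]
ft_force: [0.1, -0.5, -2.1]
grip_width: 0.638
grip_force: 20.0
```

Call:
drive_tool --motion '[[[0,0,0.1],[0,0,0],-1],[[0,0,0.1],[0,0,0],-1],[[0,0,0],[0,0,0],-1],[[0,0,0],[0,0,0],-1]]'

```text
time: 9.7
position: [0.5152, 0.3698, 0.1033]
tool_rot: [-0.402, -3.116, -0.0]
ft_force: [-0.3, -0.1, -2.3]
grip_width: 0.637
grip_force: 20.0
```

Call:
drive_tool --motion '[[[0,0,0.1],[0,0,0],-1],[[0,0,0],[0,0,0],-1],[[0,0,0],[0,0,0],-1]]'

```text
time: 10.07
position: [0.5154, 0.3699, 0.1029]
tool_rot: [0.402, 3.116, 0.001]
ft_force: [-1.3, -1.4, 3.7]
grip_width: 0.637
grip_force: 20.0
```

Call:
drive_tool --motion '[[[0,0,0],[0,0,0],-0.2],[[0,0,0],[0,0,0],0.3],[[0,0,0],[0,0,0],0.7],[[0,0,0],[0,0,0],1],[[0,0,-1],[0,0,0],1],[[0,0,-3.5],[0,0,0],1],[[0,0,-3.5],[0,0,0],1],[[0,0,-3.5],[0,0,0],1],[[0,0,-3.5],[0,0,0],1],[[0.9,-4.3,0],[0,0,0],1],[[0.9,-4.3,0],[0,0,0],1],[[0.9,-4.3,0],[0,0,0],1]]'

```text
time: 11.58
position: [0.456, 0.2506, 0.2531]
tool_rot: [0.402, 3.115, 0.002]
ft_force: [-0.3, 0.3, 0.1]
grip_width: 1.002
grip_force: 0.0
```

Call:
drive_tool --motion '[[[0.9,-4.3,0],[0,0,0],1],[[0.9,-4.3,0],[0,0,0],1],[[0,0,0],[0,0,10],1],[[0,0,0],[0,0,10],1],[[0,0,0],[0,0,10],1],[[0,0,0],[0,0,10],1],[[0,0,0],[0,0,10],1],[[0,0,0],[0,0,10],1],[[0,0,0],[0,0,10],1],[[0,0,0],[0,0,5],1],[[0,0,0],[0,0,0],1],[[0,0,0],[0,0,0],1]]'

```text
time: 13.08
position: [0.4172, 0.1732, 0.2526]
tool_rot: [2.214, 2.228, 0.001]
ft_force: [0.8, 0.5, -0.2]
grip_width: 0.998
grip_force: 0.0
```

Run:
```python
from h import *
st=ctrl.get_state();im=ctrl.get_image('wrist')[:,:,::-1];cv2.imwrite('pics/w3.png',im)
cv2.imwrite('pics/t3.png',ctrl.get_image('top')[:,:,::-1])
hsv=cv2.cvtColor(np.ascontiguousarray(im),cv2.COLOR_BGR2HSV)
m=(hsv[:,:,0]<17)&(hsv[:,:,1]>125)&(hsv[:,:,2]>70)
for c in comps(m,100,20000): print(c.mean(0).round(),rect('wrist',c,.092,st))
print(st['joint_positions'].round(2))
go(.4192,.1751,.102,0,st=st)
```

```text
[315. 195.] [418.9 175.6  27.   24.9 -81.3]
[168. 110.] [300.6 245.   71.5   7.7  50.4]
[-0.73 -0.09  0.26  1.98  0.02  1.25 -0.47]
at [0.4172 0.1732 0.2526] yaw 0.4 t 13.1 shift cm [ 0.18  0.19 15.06] turn 0.4 tilt 0.04
```

View pics/w3.png

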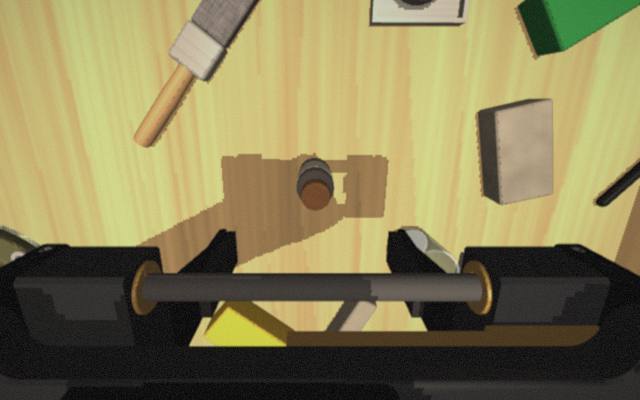

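The slim bottle's cap is at (315,195), which gives (0.419, 0.1755) and agrees with the top view. The beaker at (430,245) is clear of the fingers.

Call:
drive_tool --motion '[[[0.2,0.2,2],[0,0,0],1],[[0,0,3],[0,0,0],1],[[0,0,3],[0,0,0],1],[[0,0,3],[0,0,0],1],[[0,0,2],[0,0,0],1],[[0,0,2],[0,0,0],1],[[0,0,0],[0,0,0],0.3],[[0,0,0],[0,0,0],-0.3],[[0,0,0],[0,0,0],-1],[[0,0,0],[0,0,0],-1],[[0,0,0],[0,0,0],-1],[[0,0,0],[0,0,0],-1]]' --force 15

```text
time: 14.68
position: [0.4194, 0.1754, 0.1025]
tool_rot: [2.216, 2.227, 0.001]
ft_force: [1.0, -0.2, -0.4]
grip_width: 0.406
grip_force: 15.0
```

Call:
drive_tool --motion '[[[0,0,0],[0,0,0],-1],[[0,0,0],[0,0,0],-1],[[0,0,-1],[0,0,0],-1],[[0,0,-3],[0,0,0],-1],[[0,0,-3],[0,0,0],-1],[[0,0,-3],[0,0,0],-1],[[0,0,-3],[0,0,0],-1],[[0,0,-2],[0,0,0],-1],[[0,0,0],[0,0,0],-1]]'

```text
time: 15.8
position: [0.4196, 0.1755, 0.2539]
tool_rot: [2.216, 2.227, 0.005]
ft_force: [1.1, -0.7, -1.2]
grip_width: 0.408
grip_force: 14.9
```

Run:
```python
from h import *
go(.514,.4435,.25,0)
im=cv2.imread('pics/t3.png');hsv=cv2.cvtColor(im,cv2.COLOR_BGR2HSV)
m=(hsv[:,:,0]<17)&(hsv[:,:,1]>125)&(hsv[:,:,2]>70)
for c in comps(m,20,600):
    ct=c.mean(0)
    if 110<ct[0]<510 and 90<ct[1]<260: print('cap',ct.round(),rect('top',c,.092))
```

```text
at [0.4196 0.1755 0.2539] yaw 0.3 t 15.8 shift cm [26.75  9.57  0.46] turn 0.3 tilt 0.18
cap [165. 189.] [515.6 368.3  36.3  36.2   0.9]
```

Call:
drive_tool --motion '[[[1.75,0.57,0],[0,0,0],-1],[[3,1,0],[0,0,0],-1],[[3,1,0],[0,0,0],-1],[[3,1,0],[0,0,0],-1],[[3,1,0],[0,0,0],-1],[[3,1,0],[0,0,0],-1],[[3,1,0],[0,0,0],-1],[[3,1,0],[0,0,0],-1],[[2,1,0],[0,0,0],-1],[[2,0,0],[0,0,0],-1],[[0,0,0],[0,0,0],-1],[[0,0,0],[0,0,0],-1]]'

```text
time: 17.3
position: [0.5032, 0.4426, 0.2518]
tool_rot: [2.216, 2.227, -0.002]
ft_force: [1.0, -1.3, -1.1]
grip_width: 0.407
grip_force: 14.9
```

Run:
```python
from h import *
go(.514,.4435,.11,0)
```

```text
at [0.5032 0.4426 0.2518] yaw 0.3 t 17.3 shift cm [ 0.1   1.09 14.18] turn 0.3 tilt 0.08
```

Call:
drive_tool --motion '[[[0.1,1.1,0],[0,0,0],-1],[[0,0,2],[0,0,0],-1],[[0,0,3],[0,0,0],-1],[[0,0,3],[0,0,0],-1],[[0,0,3],[0,0,0],-1],[[0,0,2],[0,0,0],-1],[[0,0,0.9],[0,0,0],-1],[[0,0,0],[0,0,0],-1],[[0,0,0],[0,0,0],-1],[[0,0,0],[0,0,0],-1]]'

```text
time: 18.55
position: [0.515, 0.4448, 0.1146]
tool_rot: [2.216, 2.227, 0.004]
ft_force: [-0.2, -0.2, -0.8]
grip_width: 0.409
grip_force: 14.9
```

Call:
drive_tool --motion '[[[0,0,0.15],[0,0,0],-1],[[0,0,0.15],[0,0,0],-1],[[0,0,0],[0,0,0],-1],[[0,0,0],[0,0,0],-1]]'

```text
time: 19.05
position: [0.5144, 0.4443, 0.1103]
tool_rot: [-2.216, -2.227, -0.0]
ft_force: [-0.1, 0.1, -0.9]
grip_width: 0.411
grip_force: 14.9
```

Call:
drive_tool --motion '[[[0,0,0.15],[0,0,0],-1],[[0,0,0.1],[0,0,0],-1],[[0,0,0],[0,0,0],-1],[[0,0,0],[0,0,0],-1]]'

```text
time: 19.55
position: [0.5145, 0.4443, 0.1078]
tool_rot: [-2.216, -2.227, -0.0]
ft_force: [0.6, 0.8, -1.1]
grip_width: 0.41
grip_force: 14.9
```

Call:
drive_tool --motion '[[[0,0,0.1],[0,0,0],-1],[[0,0,0],[0,0,0],-1],[[0,0,0],[0,0,0],-1]]'

```text
time: 19.92
position: [0.5145, 0.4443, 0.1068]
tool_rot: [2.216, 2.227, 0.0]
ft_force: [0.4, -0.1, -1.4]
grip_width: 0.408
grip_force: 14.9
```

Call:
drive_tool --motion '[[[0,0,0.07],[0,0,0],-1],[[0,0,0],[0,0,0],-1],[[0,0,0],[0,0,0],-1]]'

```text
time: 20.3
position: [0.5146, 0.4444, 0.1065]
tool_rot: [-2.216, -2.227, -0.001]
ft_force: [-0.6, -0.9, 2.0]
grip_width: 0.408
grip_force: 14.9
```

Call:
drive_tool --motion '[[[0,0,0],[0,0,0],-0.2],[[0,0,0],[0,0,0],0.2],[[0,0,0],[0,0,0],0.6],[[0,0,0],[0,0,0],1],[[0,0,-1],[0,0,0],1],[[0,0,-3.5],[0,0,0],1],[[0,0,-3.5],[0,0,0],1],[[0,0,-3.5],[0,0,0],1],[[0,0,-3],[0,0,0],1],[[-3,1.4,0],[0,0,0],1],[[-3,1.4,0],[0,0,0],1],[[-3,1.4,0],[0,0,0],1]]'

```text
time: 21.8
position: [0.5574, 0.3536, 0.2521]
tool_rot: [2.216, 2.227, 0.002]
ft_force: [1.0, 0.7, -0.3]
grip_width: 0.998
grip_force: 0.0
```

Call:
drive_tool --motion '[[[-3,1.4,0],[0,0,0],1],[[-3,1.4,0],[0,0,0],1],[[-3,1.4,0],[0,0,0],1],[[-3,1.4,0],[0,0,0],1],[[-3.4,1.4,0],[0,0,0],1],[[0,0,0],[0,0,-7],1],[[0,0,0],[0,0,-6.5],1],[[0,0,0],[0,0,0],1],[[0,0,0],[0,0,0],1]]'

```text
time: 22.92
position: [0.6277, 0.2009, 0.2515]
tool_rot: [1.941, 2.47, 0.001]
ft_force: [-0.3, 0.7, -0.3]
grip_width: 1.0
grip_force: 0.0
```

Run:
```python
from h import *
st=ctrl.get_state();im=np.ascontiguousarray(ctrl.get_image('wrist')[:,:,::-1]);cv2.imwrite('pics/w4.png',im)
cv2.imwrite('pics/t4.png',ctrl.get_image('top')[:,:,::-1])
hsv=cv2.cvtColor(im,cv2.COLOR_BGR2HSV);p=proj('wrist',[.6267,.1993,.036],st)[0].astype(int);print(p,hsv[p[1],p[0]])
for c in comps(cv2.morphologyEx(np.uint8((hsv[:,:,1]<60)&(hsv[:,:,2]>90)),cv2.MORPH_OPEN,np.ones((3,3))),1500,40000): print(c.mean(0).round(),rect('wrist',c,.036,st))
go(.6267,.1993,.084,13.6,st=st)
```

```text
[311 183] [ 19  64 124]
[298. 318.] [655.2  26.9 149.7  66.3  13.7]
[581. 246.] [ 9.385e+02  1.971e+02  1.518e+02  2.820e+01 -5.000e-01]
[236.  15.] [526.3 330.1  89.   30.9  13.7]
at [0.6277 0.2009 0.2515] yaw 13.7 t 22.9 shift cm [-0.14 -0.15 16.75] turn 0.1 tilt 0.03
```

View pics/w4.png

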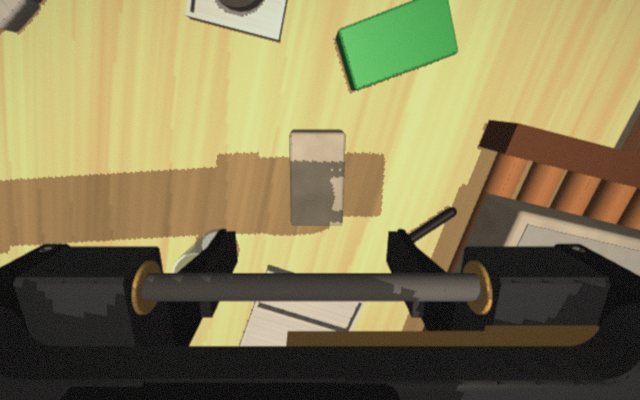

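The broad block's top face has corners near (290,133), (345,133), (344,225) and (290,225). It is square to the gripper and clear of the rack on the right.

Run:
```python
from h import *
st=ctrl.get_state()
print(rect('wrist',np.array([(290,133),(345,133),(344,225),(290,225)]),.036,st))
go(.6277,.2005,.085,13.6,st=st)
im=cv2.imread('pics/t4.png');hsv=cv2.cvtColor(im,cv2.COLOR_BGR2HSV)
m=(hsv[:,:,0]<17)&(hsv[:,:,1]>125)&(hsv[:,:,2]>70)
for c in comps(m,20,600):
    ct=c.mean(0)
    if 110<ct[0]<510 and 90<ct[1]<260: print('cap',ct.round(),rect('top',c,.092))
```

```text
[631.9 203.2  97.8  58.2 -76.3]
at [0.6277 0.201  0.2513] yaw 13.7 t 23.0 shift cm [-5.000e-02 -1.000e-02  1.663e+01] turn 0.1 tilt 0.02
cap [132. 189.] [514.3 444.9  22.8  22.6   2. ]
cap [162. 190.] [514.3 378.5  37.   16.9   9.9]
```

Call:
drive_tool --motion '[[[0,0.25,2],[0,0,0],1],[[0,0,3],[0,0,0],1],[[0,0,3],[0,0,0],1],[[0,0,3],[0,0,0],1],[[0,0,3],[0,0,0],1],[[0,0,2],[0,0,0],1],[[0,0,0.6],[0,0,0],1],[[0,0,0],[0,0,0],0.6],[[0,0,0],[0,0,0],0],[[0,0,0],[0,0,0],-1],[[0,0,0],[0,0,0],-1],[[0,0,0],[0,0,0],-1]]' --force 35

```text
time: 24.52
position: [0.6312, 0.2017, 0.0861]
tool_rot: [1.938, 2.471, 0.004]
ft_force: [2.3, 1.3, 2.3]
grip_width: 0.641
grip_force: 35.0
```

Call:
drive_tool --motion '[[[0,0,0],[0,0,0],-1],[[0,0,0],[0,0,0],-1],[[0,0,0],[0,0,0],-1]]'

```text
time: 24.9
position: [0.6311, 0.2018, 0.0861]
tool_rot: [1.938, 2.471, 0.004]
ft_force: [3.3, 1.7, 4.6]
grip_width: 0.638
grip_force: 35.0
```

Call:
drive_tool --motion '[[[0,0,-1],[0,0,0],-1],[[0,0,-3],[0,0,0],-1],[[0,0,-3],[0,0,0],-1],[[0,0,-3],[0,0,0],-1],[[0,0,-3],[0,0,0],-1],[[0,0,0],[0,0,0],-1],[[0,0,0],[0,0,0],-1]]'

```text
time: 25.78
position: [0.6285, 0.2009, 0.2125]
tool_rot: [-1.937, -2.47, 0.007]
ft_force: [-0.8, 0.1, -5.7]
grip_width: 0.643
grip_force: 35.0
```

Run:
```python
from h import *
st=ctrl.get_state();im=np.ascontiguousarray(ctrl.get_image('wrist')[:,:,::-1]);cv2.imwrite('pics/w5.png',im)
a=np.radians(-6.3);tx,ty=.656,-.005
w=(tx+.027*np.sin(a),ty-.027*np.cos(a));print('wide slot',w)
go(w[0],w[1],.22,83.7,st)
```

```text
wide slot (np.float64(0.6530371736005418), np.float64(-0.03183694579728985))
at [0.6285 0.2009 0.2125] yaw 13.8 t 25.8 shift cm [-23.19  -3.16  -0.73] turn -69.9 tilt 0.28
```

View pics/w5.png

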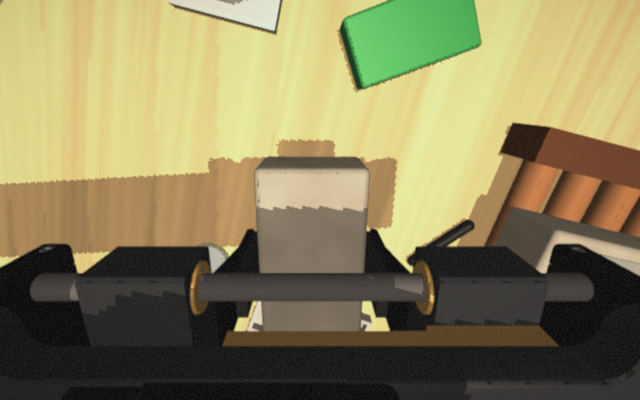

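The block is held square, with its top face spanning (256–368, 165–330). I'm carrying it over the wide slot.

Call:
drive_tool --motion '[[[-2,-0.4,0],[0,0,0],-1],[[-3,-0.4,0],[0,0,0],-1],[[-3,-0.4,0],[0,0,0],-1],[[-3,-0.4,0],[0,0,0],-1],[[-3,-0.4,0],[0,0,0],-1],[[-3,-0.4,0],[0,0,0],-1],[[-3,-0.4,0],[0,0,0],-1],[[-2,-0.4,0],[0,0,0],-1],[[-1.2,0,0],[0,0,0],-1],[[0,0,0],[0,0,-5],-1],[[0,0,0],[0,0,-10],-1],[[0,0,0],[0,0,-10],-1]]'

```text
time: 27.32
position: [0.6543, -0.0304, 0.2147]
tool_rot: [-1.347, -2.837, -0.001]
ft_force: [-0.2, 0.0, -4.6]
grip_width: 0.644
grip_force: 35.0
```

Call:
drive_tool --motion '[[[0,0,0],[0,0,-10],-1],[[0,0,0],[0,0,-10],-1],[[0,0,0],[0,0,-10],-1],[[0,0,0],[0,0,-10],-1],[[0,0,0],[0,0,-5],-1],[[0,0,0],[0,0,0],-1],[[0,0,0],[0,0,0],-1]]'

```text
time: 28.2
position: [0.6543, -0.0311, 0.2149]
tool_rot: [-0.172, -3.137, -0.001]
ft_force: [-0.9, 0.1, -4.6]
grip_width: 0.639
grip_force: 35.0
```

Run:
```python
from h import *
st=ctrl.get_state();im=np.ascontiguousarray(ctrl.get_image('wrist')[:,:,::-1]);cv2.imwrite('pics/w6.png',im)
a=np.radians(-6.3);Rz=np.array([[np.cos(a),-np.sin(a)],[np.sin(a),np.cos(a)]])
P=np.array([[.065,-.072],[-.065,-.072],[-.065,.016],[-.065,.072]])@Rz.T+[.656,-.005]
print(proj('wrist',np.c_[P,[.014]*4],st).round().tolist())
go(.653,-.0318,.096,83.7,st)
```

```text
[[267.0, 245.0], [262.0, 118.0], [357.0, 118.0], [417.0, 118.0]]
at [ 0.6543 -0.0311  0.2149] yaw 83.7 t 28.2 shift cm [ 0.12 -0.09 11.89] turn 0.0 tilt 0.03
```

View pics/w6.png

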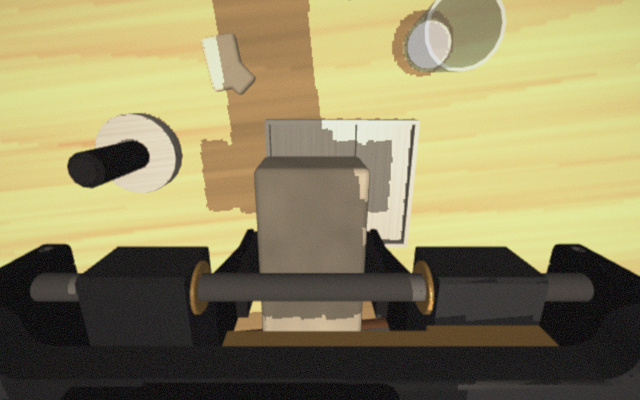

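The tray corners appear at (265,121), (356,121) and (418,121), against predictions of (262,118), (357,118) and (417,118). That matches, so I'm lowering.

Call:
drive_tool --motion '[[[0,-0.1,2],[0,0,0],-1],[[0,0,3],[0,0,0],-1],[[0,0,3],[0,0,0],-1],[[0,0,2],[0,0,0],-1],[[0,0,1.2],[0,0,0],-1],[[0,0,0.7],[0,0,0],-1],[[0,0,0.2],[0,0,0],-1],[[0,0,0],[0,0,0],-1],[[0,0,0],[0,0,0],-1]]'

```text
time: 29.38
position: [0.6547, -0.0325, 0.095]
tool_rot: [0.17, 3.135, 0.0]
ft_force: [-0.1, 0.6, -4.5]
grip_width: 0.639
grip_force: 35.0
```

Call:
drive_tool --motion '[[[0,0,0.15],[0,0,0],-1],[[0,0,0.1],[0,0,0],-1],[[0,0,0],[0,0,0],-1],[[0,0,0],[0,0,0],-1]]'

```text
time: 29.88
position: [0.6542, -0.0325, 0.0915]
tool_rot: [-0.17, -3.137, -0.0]
ft_force: [-0.8, 0.0, -4.8]
grip_width: 0.64
grip_force: 35.0
```

Call:
drive_tool --motion '[[[0,0,0.1],[0,0,0],-1],[[0,0,0],[0,0,0],-1],[[0,0,0],[0,0,0],-1]]'

```text
time: 30.25
position: [0.6542, -0.0325, 0.0906]
tool_rot: [0.17, 3.137, 0.0]
ft_force: [-0.2, 0.4, -4.2]
grip_width: 0.637
grip_force: 35.0
```

Call:
drive_tool --motion '[[[0,0,0.08],[0,0,0],-1],[[0,0,0],[0,0,0],-1],[[0,0,0],[0,0,0],-1]]'

```text
time: 30.62
position: [0.6543, -0.0325, 0.0901]
tool_rot: [0.17, 3.137, 0.0]
ft_force: [-1.5, 0.3, -1.9]
grip_width: 0.643
grip_force: 35.0
```

Call:
drive_tool --motion '[[[0,0,0.03],[0,0,0],-1],[[0,0,0],[0,0,0],-0.1],[[0,0,0],[0,0,0],0.4],[[0,0,0],[0,0,0],0.8],[[0,0,0],[0,0,0],1],[[0,0,-1],[0,0,0],1],[[0,0,-3.5],[0,0,0],1],[[0,0,-3.5],[0,0,0],1],[[0,0,-3.5],[0,0,0],1],[[0,0,-3.5],[0,0,0],1],[[3.3,-0.2,0],[0,0,0],1],[[3.3,-0.2,0],[0,0,0],1]]'

```text
time: 32.12
position: [0.5878, -0.0294, 0.2408]
tool_rot: [0.17, 3.135, 0.0]
ft_force: [0.2, -0.9, -0.1]
grip_width: 0.999
grip_force: 0.0
```

Call:
drive_tool --motion '[[[3.3,-0.2,0],[0,0,0],1],[[3.3,-0.2,0],[0,0,0],1],[[3.3,0,0],[0,0,0],1],[[2.8,0,0],[0,0,0],1],[[0,0,0],[0,0,10],1],[[0,0,0],[0,0,10],1],[[0,0,0],[0,0,10],1],[[0,0,0],[0,0,10],1],[[0,0,0],[0,0,10],1],[[0,0,0],[0,0,10],1],[[0,0,0],[0,0,10],1],[[0,0,0],[0,0,10],1]]'

```text
time: 33.62
position: [0.4616, -0.0197, 0.2403]
tool_rot: [2.153, 2.287, 0.002]
ft_force: [0.2, 0.0, 0.1]
grip_width: 1.0
grip_force: 0.0
```

Call:
drive_tool --motion '[[[0,0,0],[0,0,10],1],[[0,0,0],[0,0,10],1],[[0,0,0],[0,0,10],1],[[0,0,0],[0,0,2],1],[[0,0,0],[0,0,0],1],[[0,0,0],[0,0,0],1]]'

```text
time: 34.38
position: [0.4615, -0.0196, 0.2396]
tool_rot: [2.694, 1.615, 0.0]
ft_force: [0.0, -1.4, -0.1]
grip_width: 1.0
grip_force: 0.0
```

Run:
```python
from h import *
st=ctrl.get_state();im=np.ascontiguousarray(ctrl.get_image('wrist')[:,:,::-1]);cv2.imwrite('pics/w7.png',im)
cv2.imwrite('pics/t7.png',ctrl.get_image('top')[:,:,::-1])
hsv=cv2.cvtColor(im,cv2.COLOR_BGR2HSV);p=proj('wrist',[.4592,-.0193,.036],st)[0].astype(int);print(p,hsv[p[1],p[0]],st['joint_positions'].round(2))
for c in comps(cv2.morphologyEx(np.uint8((hsv[:,:,1]<85)),cv2.MORPH_OPEN,np.ones((3,3))),500,40000): print(c.mean(0).round(),rect('wrist',c,.036,st))
go(.4592,-.0193,.085,-28.1,st)
```

```text
[310 184] [ 19  65 106] [-0.09 -0.05  0.07  1.97  0.    1.22 -0.51]
[278. 350.] [ 386.7 -177.   808.1  214.9  -28.1]
[333. 288.] [ 408.1 -118.6  379.1  105.3  -31.2]
[535. 272.] [ 617.1 -237.1  205.7  114.8  -51.8]
[403. 204.] [532.3 -80.3  46.9  37.6   6.5]
[312. 178.] [462.3 -15.6 100.1  23.1  61.8]
[482.  71.] [645.6   1.  135.9 125.   83.6]
[335.  32.] [541.1  89.   62.6  54.9 -28.1]
at [ 0.4615 -0.0196  0.2396] yaw -28.1 t 34.4 shift cm [-0.08 -0.22 15.46] turn -0.0 tilt 0.02
```

View pics/w7.png

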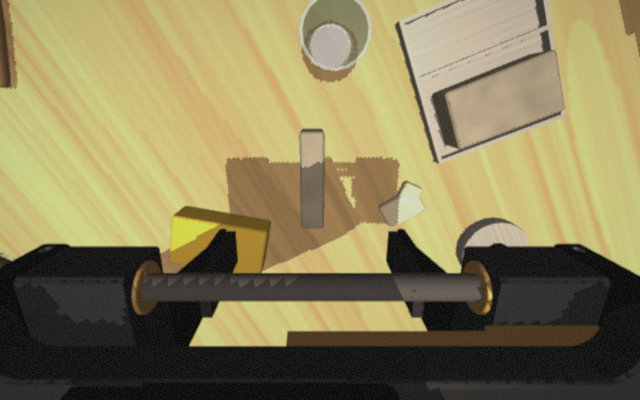

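The narrow block at (312,178) is square to the gripper, and the broad block lies in its slot at (500,100). The chip at (402,204) and the yellow block at (220,235) sit near the finger paths, so I'll open only part way (about 60 mm).

Call:
drive_tool --motion '[[[0.15,-0.15,0],[0,0,0],0.38],[[0,0,2],[0,0,0],0.38],[[0,0,3],[0,0,0],0.38],[[0,0,3],[0,0,0],0.38],[[0,0,3],[0,0,0],0.38],[[0,0,3],[0,0,0],0.38],[[0,0,1.4],[0,0,0],0.38],[[0,0,0],[0,0,0],0.38],[[0,0,0],[0,0,0],-0.2],[[0,0,0],[0,0,0],-1],[[0,0,0],[0,0,0],-1],[[0,0,0],[0,0,0],-1]]' --force 22

```text
time: 35.98
position: [0.4611, -0.0175, 0.0858]
tool_rot: [2.696, 1.613, 0.001]
ft_force: [0.8, 1.0, 0.0]
grip_width: 0.323
grip_force: 0.0
```

Call:
drive_tool --motion '[[[0,0,0],[0,0,0],-1],[[0,0,0],[0,0,0],-1],[[0,0,0],[0,0,0],-1]]'

```text
time: 36.35
position: [0.4613, -0.0177, 0.0858]
tool_rot: [2.696, 1.613, 0.001]
ft_force: [0.5, -1.2, 2.9]
grip_width: 0.275
grip_force: 22.0
```

Call:
drive_tool --motion '[[[0,0,-1],[0,0,0],-1],[[0,0,-3],[0,0,0],-1],[[0,0,-3],[0,0,0],-1],[[0,0,-3],[0,0,0],-1],[[0,0,-3],[0,0,0],-1],[[0,0,0],[0,0,0],-1],[[0,0,0],[0,0,0],-1]]'

```text
time: 37.22
position: [0.4601, -0.0175, 0.2145]
tool_rot: [-2.695, -1.613, 0.002]
ft_force: [0.5, -0.1, -2.4]
grip_width: 0.276
grip_force: 22.0
```

Run:
```python
from h import *
a=np.radians(-6.3);tx,ty=.657,-.005
w=(tx-.044*np.sin(a),ty+.044*np.cos(a));print('narrow slot',w)
go(w[0],w[1],.22,83.7)
im=cv2.imread('pics/t7.png');hsv=cv2.cvtColor(im,cv2.COLOR_BGR2HSV)
cv2.imwrite('pics/t7c.png',cv2.resize(im[90:260,120:440],None,fx=2.4,fy=2.4,interpolation=2))
```

```text
narrow slot (np.float64(0.661828309688006), np.float64(0.038734282040027906))
at [ 0.4601 -0.0175  0.2145] yaw -28.2 t 37.2 shift cm [14.49 15.12 -0.59] turn 68.1 tilt 0.1
```

View pics/t7c.png

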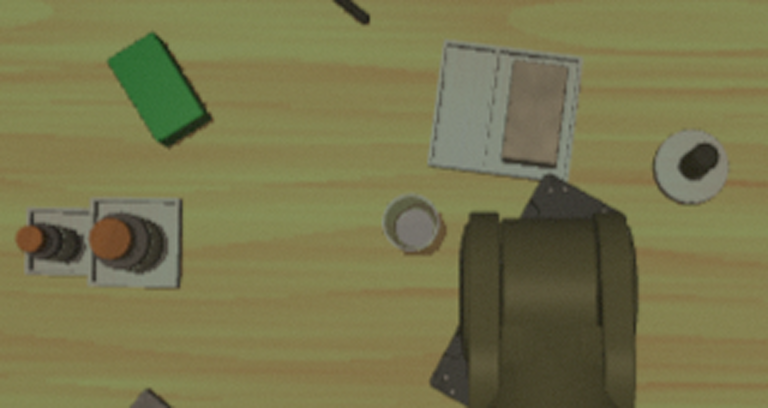

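The top crop shows both bottles upright in their bays at (130,240) and (45,240), and the broad block flat in the wide slot at (535,112). I'm carrying the narrow block over.

Call:
drive_tool --motion '[[[1,1.1,0],[0,0,0],-1],[[2,2,0],[0,0,0],-1],[[2,2,0],[0,0,0],-1],[[2,2,0],[0,0,0],-1],[[2,2,0],[0,0,0],-1],[[2,2,0],[0,0,0],-1],[[2,2,0],[0,0,0],-1],[[1.5,2,0],[0,0,0],-1],[[0,0,0],[0,0,5],-1],[[0,0,0],[0,0,10],-1],[[0,0,0],[0,0,10],-1],[[0,0,0],[0,0,10],-1]]'

```text
time: 38.72
position: [0.6628, 0.0394, 0.2133]
tool_rot: [-3.058, -0.719, 0.004]
ft_force: [0.4, 0.5, -2.6]
grip_width: 0.277
grip_force: 22.0
```

Call:
drive_tool --motion '[[[0,0,0],[0,0,10],-1],[[0,0,0],[0,0,10],-1],[[0,0,0],[0,0,8],-1],[[0,0,0],[0,0,5],-1],[[0,0,0],[0,0,0],-1],[[0,0,0],[0,0,0],-1]]'

```text
time: 39.48
position: [0.6626, 0.0392, 0.2144]
tool_rot: [3.137, -0.167, -0.002]
ft_force: [-0.2, -0.4, -1.0]
grip_width: 0.269
grip_force: 22.0
```

Run:
```python
from h import *
st=ctrl.get_state();im=np.ascontiguousarray(ctrl.get_image('wrist')[:,:,::-1]);cv2.imwrite('pics/w8.png',im)
a=np.radians(-6.3);Rz=np.array([[np.cos(a),-np.sin(a)],[np.sin(a),np.cos(a)]])
P=np.array([[.065,-.072],[.065,.016],[.065,.072]])@Rz.T+[.657,-.005]
print(proj('wrist',np.c_[P,[.014]*3],st).round().tolist())
go(.6618,.0387,.096,83.7,st)
```

```text
[[438.0, 117.0], [343.0, 116.0], [282.0, 116.0]]
at [0.6626 0.0392 0.2144] yaw -96.1 t 39.5 shift cm [-0.06  0.05 11.84] turn 0.2 tilt 0.07
```

View pics/w8.png

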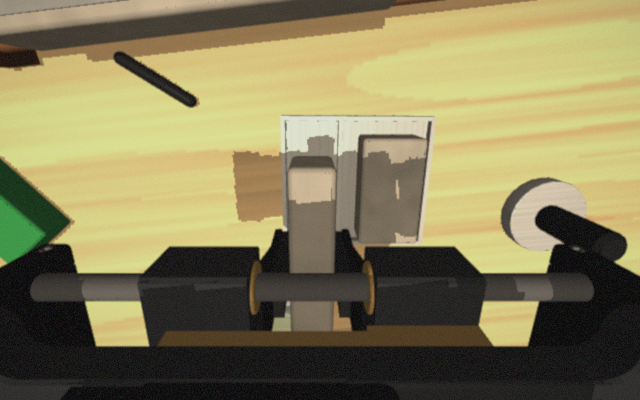

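The tray's edges appear at (281,116), (338,116) and (435,117), 1–5 px left of prediction, so I'm nudging 1 mm toward +y. The broad block at (390,190) leaves finger clearance, so I'll open only to about 36 mm.

Call:
drive_tool --motion '[[[0,-0.1,2],[0,0,0],-1],[[0,0,3],[0,0,0],-1],[[0,0,3],[0,0,0],-1],[[0,0,2],[0,0,0],-1],[[0,0,1.2],[0,0,0],-1],[[0,0,0.7],[0,0,0],-1],[[0,0,0.2],[0,0,0],-1],[[0,0,0],[0,0,0],-1],[[0,0,0],[0,0,0],-1]]'

```text
time: 40.65
position: [0.6631, 0.0399, 0.0953]
tool_rot: [-3.137, 0.17, -0.002]
ft_force: [-0.8, 0.9, -1.5]
grip_width: 0.269
grip_force: 22.0
```

Call:
drive_tool --motion '[[[0,0,0.15],[0,0,0],-1],[[0,0,0.07],[0,0,0],-1],[[0,0,0],[0,0,0],-1],[[0,0,0],[0,0,0],-1]]'

```text
time: 41.15
position: [0.6626, 0.0399, 0.0923]
tool_rot: [-3.137, 0.17, -0.0]
ft_force: [0.6, -0.8, -1.6]
grip_width: 0.276
grip_force: 22.0
```

Call:
drive_tool --motion '[[[0,0,0.12],[0,0,0],-1],[[0,0,0.06],[0,0,0],-1],[[0,0,0],[0,0,0],-1],[[0,0,0],[0,0,0],-1]]'

```text
time: 41.65
position: [0.6626, 0.0398, 0.0905]
tool_rot: [-3.137, 0.17, -0.0]
ft_force: [-0.4, 0.8, -1.9]
grip_width: 0.273
grip_force: 22.0
```

Call:
drive_tool --motion '[[[0,0,0.08],[0,0,0],-1],[[0,0,0],[0,0,0],-1],[[0,0,0],[0,0,0],-1]]'

```text
time: 42.02
position: [0.6627, 0.0398, 0.0899]
tool_rot: [-3.137, 0.17, -0.001]
ft_force: [-0.8, -0.9, -0.0]
grip_width: 0.273
grip_force: 22.0
```

Call:
drive_tool --motion '[[[0,0,0.03],[0,0,0],-1],[[0,0,0],[0,0,0],-0.17],[[0,0,0],[0,0,0],-0.17],[[0,0,0],[0,0,0],-0.17],[[0,0,-1],[0,0,0],-0.17],[[0,0,-3],[0,0,0],-0.17],[[0,0,-4],[0,0,0],-0.17],[[0,0,-4],[0,0,0],1],[[0,0,-4],[0,0,0],1],[[-0.5,3,0],[0,0,0],1],[[-0.5,3,0],[0,0,0],1],[[-0.5,3,0],[0,0,0],1]]'

```text
time: 43.52
position: [0.6377, -0.0489, 0.2504]
tool_rot: [-3.137, 0.17, -0.002]
ft_force: [0.2, -0.8, 0.4]
grip_width: 0.899
grip_force: 0.0
```

Call:
drive_tool --motion '[[[-0.5,3,0],[0,0,0],1],[[-0.5,3,0],[0,0,0],1],[[-0.4,3,0],[0,0,0],1],[[-0.4,3,0],[0,0,0],1],[[-0.4,3,0],[0,0,0],1],[[0,0,0],[0,0,0],1],[[0,0,0],[0,0,0],1]]'

```text
time: 44.4
position: [0.6002, -0.1937, 0.2498]
tool_rot: [-3.136, 0.169, -0.001]
ft_force: [0.5, 0.2, -0.2]
grip_width: 1.005
grip_force: 0.0
```

Run:
```python
from h import *
st=ctrl.get_state();im=np.ascontiguousarray(ctrl.get_image('wrist')[:,:,::-1]);cv2.imwrite('pics/w9.png',im)
cv2.imwrite('pics/t9.png',ctrl.get_image('top')[:,:,::-1])
print(proj('wrist',[[.6008,-.1953,.018],[.6008,-.1953,.088]],st).round())
t=cv2.imread('pics/top0.png')
m=t.max(2)<60
for c in comps(m,40,900):
    if 380<c[:,0].mean()<440 and 130<c[:,1].mean()<190: print('handle top',c.min(0),c.max(0),rect('top',c,.088))
m=np.uint8(im.max(2)<45);m[215:]=0
for c in comps(m,200,20000): print(c.min(0),c.max(0),rect('wrist',c,.088,st))
go(.6008,-.1953,.1,st=st)
```

```text
[[313. 176.]
 [314. 195.]]
handle top [403 150] [418 164] [ 598.8 -187.1   38.6   24.7  -52.2]
[296 162] [325 204] [ 611.3 -193.6   37.2   25.    -6.2]
at [ 0.6002 -0.1937  0.2498] yaw -96.2 t 44.4 shift cm [ 0.06  0.17 14.98] turn None tilt 0.08
```

View pics/w9.png

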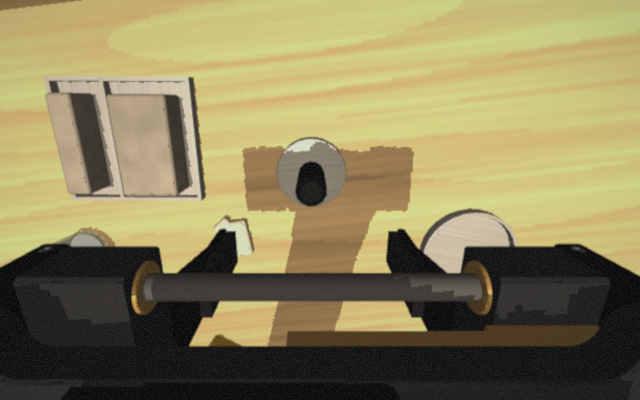

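The muller's disc is at (312,172) and its handle top at (311,190), about 2.5 mm further +x than predicted. I'll correct for that and grasp the handle.

Call:
drive_tool --motion '[[[0.25,0.12,2],[0,0,0],1],[[0,0,3],[0,0,0],1],[[0,0,3],[0,0,0],1],[[0,0,3],[0,0,0],1],[[0,0,2.4],[0,0,0],1],[[0,0,1.4],[0,0,0],1],[[0,0,0],[0,0,0],1],[[0,0,0],[0,0,0],0.3],[[0,0,0],[0,0,0],-0.4],[[0,0,0],[0,0,0],-1],[[0,0,0],[0,0,0],-1],[[0,0,0],[0,0,0],-1]]' --force 35

```text
time: 46.0
position: [0.6022, -0.1962, 0.1015]
tool_rot: [-3.137, 0.17, -0.0]
ft_force: [-0.1, 0.2, -0.0]
grip_width: 0.515
grip_force: 0.0
```

Call:
drive_tool --motion '[[[0,0,0],[0,0,0],-1],[[0,0,0],[0,0,0],-1],[[0,0,0],[0,0,0],-1]]'

```text
time: 46.38
position: [0.6024, -0.1946, 0.1014]
tool_rot: [-3.135, 0.168, 0.0]
ft_force: [0.1, 4.4, 2.1]
grip_width: 0.314
grip_force: 35.0
```

Call:
drive_tool --motion '[[[0,0,-1],[0,0,0],-1],[[0,0,-3],[0,0,0],-1],[[0,0,-3],[0,0,0],-1],[[0,0,-3],[0,0,0],-1],[[0,0,-3],[0,0,0],-1],[[0,0,0],[0,0,0],-1],[[0,0,0],[0,0,0],-1]]'

```text
time: 47.25
position: [0.601, -0.1965, 0.2294]
tool_rot: [-3.137, 0.171, 0.005]
ft_force: [-0.7, 1.3, -7.0]
grip_width: 0.314
grip_force: 35.0
```

Run:
```python
from h import *
go(.481,-.3695,.23)
```

```text
at [ 0.601  -0.1965  0.2294] yaw -96.2 t 47.2 shift cm [-10.05  18.51  -0.03] turn None tilt 0.18
```

Call:
drive_tool --motion '[[[-0.7,1.3,0],[0,0,0],-1],[[-1.4,2.6,0],[0,0,0],-1],[[-1.4,2.6,0],[0,0,0],-1],[[-1.4,2.6,0],[0,0,0],-1],[[-1.4,2.6,0],[0,0,0],-1],[[-1.4,2.6,0],[0,0,0],-1],[[-1.4,2.6,0],[0,0,0],-1],[[-0.9,1.6,0],[0,0,0],-1],[[0,0,0],[0,0,0],-1],[[0,0,0],[0,0,0],-1]]'

```text
time: 48.5
position: [0.4837, -0.3678, 0.231]
tool_rot: [-3.136, 0.168, -0.001]
ft_force: [0.6, 0.1, -6.6]
grip_width: 0.313
grip_force: 35.0
```

Run:
```python
from h import *
st=ctrl.get_state();im=np.ascontiguousarray(ctrl.get_image('wrist')[:,:,::-1]);cv2.imwrite('pics/w10.png',im)
t=np.linspace(0,2*np.pi,4,endpoint=False);a=np.radians(-6)
P=[[.481+.056*np.cos(s),-.3695+.056*np.sin(s),.014] for s in t]
print(proj('wrist',P,st).round().tolist())
go(.481,-.3695,.110,st=st)
```

```text
[[308.0, 127.0], [261.0, 188.0], [319.0, 231.0], [368.0, 176.0]]
at [ 0.4837 -0.3678  0.231 ] yaw -96.1 t 48.5 shift cm [-0.26  0.21 12.1 ] turn None tilt 0.09
```

View pics/w10.png

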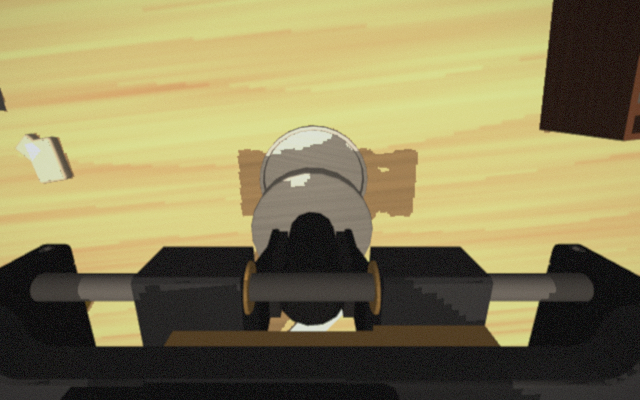

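The dish rim spans (260–367) with its top at row 125, against a prediction of 261–368 and 127. That matches, so I'm lowering the muller.

Call:
drive_tool --motion '[[[-0.2,0.2,2],[0,0,0],-1],[[0,0,3],[0,0,0],-1],[[0,0,3],[0,0,0],-1],[[0,0,2],[0,0,0],-1],[[0,0,1.2],[0,0,0],-1],[[0,0,0.7],[0,0,0],-1],[[0,0,0.2],[0,0,0],-1],[[0,0,0],[0,0,0],-1],[[0,0,0],[0,0,0],-1]]'

```text
time: 49.68
position: [0.4809, -0.3714, 0.1111]
tool_rot: [3.136, -0.17, 0.002]
ft_force: [0.4, 0.1, -6.7]
grip_width: 0.313
grip_force: 35.0
```

Call:
drive_tool --motion '[[[0,0,0.15],[0,0,0],-1],[[0,0,0.07],[0,0,0],-1],[[0,0,0],[0,0,0],-1],[[0,0,0],[0,0,0],-1]]'

```text
time: 50.18
position: [0.4806, -0.3711, 0.1081]
tool_rot: [-3.137, 0.17, -0.0]
ft_force: [-0.7, 1.1, -5.2]
grip_width: 0.316
grip_force: 35.0
```

Call:
drive_tool --motion '[[[0,0,0.12],[0,0,0],-1],[[0,0,0.08],[0,0,0],-1],[[0,0,0],[0,0,0],-1],[[0,0,0],[0,0,0],-1]]'

```text
time: 50.68
position: [0.4806, -0.3711, 0.1061]
tool_rot: [-3.137, 0.17, -0.0]
ft_force: [0.2, -0.0, -6.4]
grip_width: 0.316
grip_force: 35.0
```

Call:
drive_tool --motion '[[[0,0,0.08],[0,0,0],-1],[[0,0,0],[0,0,0],-1],[[0,0,0],[0,0,0],-1]]'

```text
time: 51.05
position: [0.4806, -0.3711, 0.1054]
tool_rot: [3.137, -0.17, 0.0]
ft_force: [-0.2, -0.6, -6.9]
grip_width: 0.315
grip_force: 35.0
```

Call:
drive_tool --motion '[[[0,0,0.07],[0,0,0],-1],[[0,0,0],[0,0,0],-1],[[0,0,0],[0,0,0],-1]]'

```text
time: 51.42
position: [0.4806, -0.3711, 0.1053]
tool_rot: [-3.137, 0.17, -0.001]
ft_force: [-2.0, 3.0, 2.1]
grip_width: 0.311
grip_force: 35.0
```

Contact: the force rose from −6.9 to +2.1 N. I'm releasing, rising clear and moving aside for a last look.

Call:
drive_tool --motion '[[[0,0,0],[0,0,0],-0.2],[[0,0,0],[0,0,0],0.2],[[0,0,0],[0,0,0],0.6],[[0,0,0],[0,0,0],0.6],[[0,0,-1],[0,0,0],0.6],[[0,0,-3.5],[0,0,0],0.6],[[0,0,-4],[0,0,0],0.6],[[0,0,-4],[0,0,0],0.6],[[0,0,-3],[0,0,0],0.6],[[-1,-2.5,0],[0,0,0],0.6],[[-1,-4,0],[0,0,0],0.6],[[0,-4,0],[0,0,0],0.6]]'

```text
time: 52.92
position: [0.4714, -0.264, 0.2606]
tool_rot: [3.137, -0.173, 0.002]
ft_force: [0.3, 0.2, 0.7]
grip_width: 0.799
grip_force: 0.0
```

Call:
drive_tool --motion '[[[0,-4,0],[0,0,0],0.6],[[0,-4,0],[0,0,0],0.6],[[0,0,0],[0,0,0],0.6],[[0,0,0],[0,0,0],0.6]]'

```text
time: 53.42
position: [0.4806, -0.1858, 0.2603]
tool_rot: [3.136, -0.171, 0.002]
ft_force: [-0.2, -0.4, 0.4]
grip_width: 0.803
grip_force: 0.0
```

Run:
```python
from h import *
im=ctrl.get_image('top')[:,:,::-1];cv2.imwrite('pics/t11.png',cv2.resize(im[90:260,120:520],None,fx=2,fy=2,interpolation=2))
im=ctrl.get_image('scene')[:,:,::-1];cv2.imwrite('pics/s11.png',im)
```

```text
(no output)
```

View pics/t11.png

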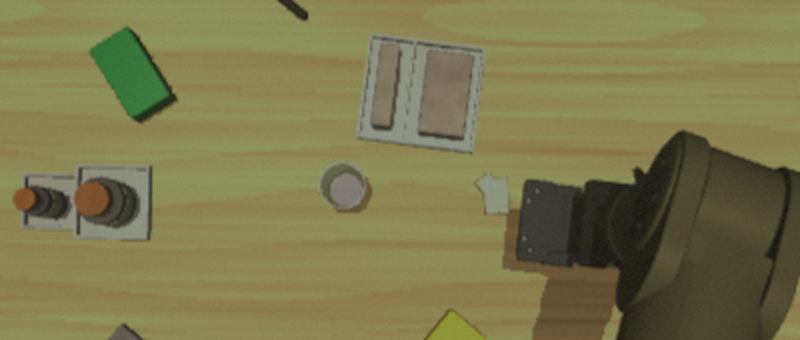

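I miscounted: that was picture 15 and the limit is 14, so I won't view any more. The crop shows both blocks flat in their slots, both bottles upright in their bays, and the beaker unmoved at (345,187). The arm hides the dish, so I'll check the muller by numbers only.

Run:
```python
from h import *
im=cv2.imread('pics/s11.png');q=proj('scene',[[.481,-.371,.092],[.481,-.371,.022]]);print('handle top/bottom expected',q.round())
x,y=q.mean(0).astype(int);m=np.zeros(im.shape[:2],np.uint8)
m[y-45:y+45,x-35:x+35]=(im[y-45:y+45,x-35:x+35].max(2)<55)
for c in comps(m,40,5000): print('dark',c.min(0),c.max(0),cv2.minAreaRect(c))
```

```text
handle top/bottom expected [[168. 255.]
 [178. 271.]]
dark [164 253] [183 275] ((173.56764221191406, 263.8205871582031), (24.696271896362305, 12.501529693603516), 57.528804779052734)
```

The handle's centre reads (173.6, 263.8) against an expected (173, 263), with the right axis direction. The muller is standing upright in the dish.

```bash
python3 -c "
from bench import ctrl
print(ctrl.close_job())"
```

```text
the job is handed in; nothing more can be done
None
```

All five pieces are put away, released and upright or flat in their places; the beaker was not touched. The job was handed in at about 53 s of the 131 s allowed, but I viewed 15 pictures against the limit of 14, and the muller's final stance was checked by numbers only.

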